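Switch on the static eliminator and hold the filter crucible over it

TASK

Take the static off the white porcelain filter crucible before weighing: first turn the bar handle of the rotary switch clockwise from off fully to on, then pick up the crucible, lift it over the tube rack without touching the rack, and bring it over the round window of the static eliminator. Finish while still holding it there, upright and still, centred on the window and about 10 mm above it without ever touching the eliminator. Leave the bottles, the glass rod and the retort stand where they are.

Things in the scene. Friction and masses are not known exactly. Their poses are not given: they have to be found in the camera images.
- handle (a joint): turn of the rotary switch's bar handle, rad: 0 = off (start), 1.047 (60 degrees clockwise seen from above) = on. End stops at both. An over-centre detent spring (holding torque about 0.1 N m at either end) snaps it to the nearer of the two, tipping over half way at 0.52
- handle_grip (a point): point to grip on the rotary switch's black bar handle, on its vertical turning axis, 88 mm above the cart top. Bar: 56 mm long (frame x), 12 mm wide (y), 26 mm high, from 72 to 98 mm above the cart top; white line on its -x end; z is up; the frame turns with the handle. A 28 mm neck carries it on the switch box
- crucible: white porcelain filter crucible, loose, about 50 g, an open round cup 46 mm high: foot 26 to 28 mm diameter up to 12 mm, then an almost straight upper body, 38.4 mm diameter at 18 mm height and 40 mm at the rim; wall 3 mm. Origin at the centre of its underside, z up its axis. Can be gripped from above, 30 mm above its underside
- ioniser: static eliminator, a fixed grey box 110 x 110 mm, top 50 mm above the cart top, with a round dark grille window in the middle of its top. Origin at the centre of its underside on the cart top, z up. It stands on one side of the rack (left or right), the crucible on the other
- ioniser_window (a point): centre of the round window (52 mm diameter, in a thin bright ring of 60 mm) on top of the static eliminator, 51 mm above the cart top; z up
- rack: fixed aluminium tube rack, 240 mm long (its x, roughly pointing away from the robot), 56 mm wide (its y), full of glass tubes standing to 110 mm high (the frame itself to 72 mm). Origin at the centre of its underside on the cart top. It stands between the crucible and the static eliminator
- weighing_bottle: bystander: clear glass weighing bottle with knobbed stopper, loose, 45 mm diameter, 68 mm high; origin at the centre of its underside
- dropping_bottle: bystander: small amber glass dropping bottle with black collar and rubber teat, loose, 38 mm diameter, 98 mm high; origin at the centre of its underside
- glass_rod: bystander: glass rod with a rubber tip, loose, lying along its x, 200 mm long, 8 mm thick; origin under its middle
- retort_stand: bystander: fixed black steel retort stand at the left; origin at the foot of its rod (12 mm thick, 432 mm high). Foot plate 200 x 120 x 12 mm, from x = -50 to 150 mm in its frame; a clip at 270 mm height reaches 116 mm along its x and grips a glass funnel (76 mm wide at the top, 130 to 335 mm above the cart top)
- switch_box: fixed grey box of the rotary switch, 84 x 84 x 58 mm high (dial plate to 60 mm); origin at the centre of its underside on the cart top
Not all that is in view belongs to the job. Several things have the shape of the ioniser; the one meant has the colours described above.

How it is judged:
On the way, in this order (a step that is already met when the one before it is completed fails the run):
1. the switch handle is turned fully to on (value of joint handle above 0.97 rad), for 0.2 s.
2. the crucible is above the rack, higher than its tubes (z of crucible in the frame of rack above 0.11 m and y of crucible in the frame of rack between -0.028 and 0.028 m and x of crucible in the frame of rack between -0.15 and 0.15 m), for 0.02 s.
At the end, for the whole second after the job is handed in: the handle is on (past 0.97 rad); the crucible is held in the fingers, still (under 20 mm/s), upright within 8 degrees, its underside 3 to 20 mm above the window and its axis within 8 mm of the window's centre; neither the crucible nor the robot touches the static eliminator (value of joint handle above 0.97 rad and horizontal distance between crucible and ioniser_window below 0.008 m and z of crucible in the frame of ioniser_window between 0.003 and 0.02 m and angle between crucible's own z axis and vertical below 0.14 rad and linear speed of crucible below 0.02 m/s and contact force between the fingers and crucible above 1 N and contact force between each of the arm, the fingers and ioniser below 0.1 N and contact force between crucible and ioniser below 0.05 N); the arm keeps its last pose, push and grip.
It fails at once if the crucible or the robot touches the static eliminator (contact force between any of crucible, the arm, the fingers and ioniser above 0.3 N).
It fails at once if the crucible or the robot touches the rack (contact force between any of crucible, the arm, the fingers and rack above 0.3 N).
It fails at once if a bottle or the glass rod is moved by more than 15 mm, or the retort stand is knocked (distance of any of weighing_bottle, dropping_bottle, glass_rod from where it was at the start of the episode above 0.015 m or contact force between any of the arm, the fingers, crucible and retort_stand above 2 N).
It also fails if it takes over 58 s, if anything falls off the work surface, if the arm or the gripper's body presses on something with over 40 N, if the wrist force passes 120 N, or if a joint passes its speed limit or range.

ROBOT

A 7-joint arm with a two-finger parallel gripper is mounted at the origin on the work surface. World frame = base frame: x ahead of the robot, y to its left, z up, the work surface at z = 0. Lengths are in m, angles in rad, forces in N, time in s.
With the tool pointing down it reaches from about 0.425 to 0.8 m from the base axis. Payload 8.3 kg.
Tool frame: the origin (TCP) lies at the very end of the fingers, on their centre line; the grasp point (between the pads) lies 19 mm behind it; z points along the fingers, y is the line along which they close (so a half turn about z gives the same grasp; the last joint's range is limited). The gripper opens to 85 mm and grips with 20 to 120 N. Pads are 22 mm wide; open, the fingers measure 114 mm over their backs; the gripper's body (76 mm by 85 mm) begins 54 mm behind the grasp point. The pads swing forward as they close: fully open they stand 13 mm farther back than shut.
Start: joints at [1.125, 0.383, 0.016, 1.37, -0.006, 1.388, -0.046], TCP at [0.233, -0.58, 0.231] pointing down, gripper open.
Joint ranges: [-2.95, 2.95], [-0.25, 2.06], [-1.52, 1.56], [0.18, 2.33], [-1.44, 4.58], [0.02, 2.06], [-3.01, 3.01]. Speed limits (rad/s): [2.39, 2.39, 3.01, 3.01, 3.14, 3.14, 3.14].

INTERFACE

Orientations are given as a 3x3 rotation matrix whose columns are the frame's x, y, z axes.
In Python, from bench import manip, cams, workorder gives the robot as it stands.
- The arm moves only by the shell command python3 -m handwheel 'ROWS' [FORCE]. ROWS is a JSON object of lists of equal length, an entry for each row: "delta_pos": the shift along the tool's x, y, z in cm, a list of three; "rotation": the turn, a rotation vector about the tool's x, y, z in degrees, a list of three; "claw": the opening, from 0 (shut) to 1 (fully open). A call has exactly 5 rows; each row is the pose to reach, as a shift and turn from the pose commanded when the call began, along the tool's axes at that moment; what a row does not reach only later rows make up. A row lasts 1/10 s, in which the tool goes at most 50 mm and 8.59 degrees, less where a joint would pass 70% of its speed; a pose out of reach is approached as far as the arm can. A call with a gripper value outside its range is refused whole. The fingers move at their own pace and stop on an object; FORCE is the grip in N (left out, the last holds). Time passes only in rows, so rows that repeat a pose let the fingers close, or fill a call up. It gives the time, the measured TCP pose, the force, the opening and the grip force at its end, in the units of the state.
- manip.get_state(): the state, without advancing time (a new reading comes with each control period).
- cams.snapshot(name): name is "scene" or "top" or "wrist"; returns a dict with "color" (420x560x3 uint8, blue, green, red), "fov_y" (degrees; the focal length in pixels is half the picture's height over the tangent of half this angle, whatever the lens; pixels are square), "cx", "cy" (the principal point, pixels), "eye" and "rotation" of the camera in the world. Camera axes: x right, y down, z forward; pixel columns grow to the right and rows downward; lengths in m; the calibration is good to about 2 mm. A picture is of the moment at which its call begins. There is no depth.
- workorder.finish_job(): hands the job in; it is judged then, once.
Trained networks look in the newest picture that a camera, given by its name, has taken for a name from the list of things; names that differ only in an ending like _2 or _b are one class to them, and where a whole thing is asked for, a point or a joint stands for the part that bears it (a point fixed in the world has none). Each returns a list of dicts, best first, with "score" (0 to 1); they miss things now and then, are a little off and sometimes report something else, mostly with a low value. They report only what shows in the picture. A call takes as long as a camera call. They do not tell look-alikes from the thing itself.
- cams.search_frame(camera, name): "box" ([left, top, right, bottom] in pixels, round what is visible of it).
- cams.spot_point(camera, name): "uv" ([column, row] in pixels: a listed point, or the origin of a listed thing).
The state is a dict: "time_s": time; "joints": joint angles; "joint_vel": joint speeds; "joint_efforts": joint torques, N m; "tool_pos": TCP position; "orientation": TCP orientation; "ft_force": force on the tool from outside, world axes, zero at the start; "ft_torque": the same for the moment, N m; "finger_gap": finger opening in m; "finger_force": force on a finger pad.
Only numpy, scipy, OpenCV 4.12 (cv2) and the standard library are available. Lean on these libraries where they do the work, as an engineer would, in place of code of your own. Each camera call takes 0.05 s, during which the arm holds its last target. There are 200 camera calls.

## Working session

There is one attempt and no reset: what is moved stays moved. The work goes in short steps, Python scripts to look and compute and a shell command to move; the robot and the scene stay as the last step left them, time stands still between calls to the robot, and variables do not carry over. Pictures are saved under pics/ and viewed, at most 10 in all, crops included, and the job is handed in when it is done.

```bash
ls; mkdir -p pics; cat > h.py <<'E'
import numpy as np, cv2
from bench import manip, cams, workorder
def K(s):
    f=s["color"].shape[0]/2/np.tan(np.radians(s["fov_y"])/2); return f
def ray(s,uv,z):
    f=K(s); d=np.array([(uv[0]-s["cx"])/f,(uv[1]-s["cy"])/f,1.]); d=np.array(s["rotation"])@d
    e=np.array(s["eye"]); return e+d*(z-e[2])/d[2]
def proj(s,p):
    f=K(s); c=np.array(s["rotation"]).T@(np.array(p)-np.array(s["eye"])); return [f*c[0]/c[2]+s["cx"],f*c[1]/c[2]+s["cy"]]
E
python3 - <<'E'
from h import *
zs=dict(handle_grip=.088,crucible=0,ioniser=0,ioniser_window=.051,rack=0,weighing_bottle=0,dropping_bottle=0,glass_rod=0,retort_stand=0,switch_box=0)
for c in ["top","scene"]:
    s=cams.snapshot(c); cv2.imwrite(f"pics/{c}0.png",s["color"])
    print(c,np.round(s["eye"],3),s["fov_y"],s["cx"],s["cy"],np.round(s["rotation"],3).tolist())
    for n,z in zs.items():
        for r in cams.spot_point(c,n)[:4]: print(n,np.round(r["uv"],1),round(r["score"],2),np.round(ray(s,r["uv"],z)[:2],4))
st=manip.get_state(); print(st["time_s"],st["tool_pos"],np.round(st["orientation"],3).tolist(),st["finger_gap"])
E
```

```text
pics
top [0.466 0.06  1.048] 57.43220698921811 275.8122655539692 209.60253065995929 [[-0.009, -0.997, 0.071], [-1.0, 0.01, 0.014], [-0.015, -0.07, -0.997]]
handle_grip [236.  159.3] 0.53 [0.6626 0.1732]
crucible [372.5 220.9] 0.67 [ 0.5063 -0.1887]
ioniser [222.  220.8] 0.73 [0.5105 0.2224]
ioniser [188.6 291. ] 0.65 [0.3211 0.3129]
ioniser_window [219.3 218.8] 0.61 [0.5136 0.2215]
ioniser_window [185.1 293. ] 0.59 [0.3231 0.3096]
rack [293.3 231.9] 0.79 [0.4784 0.0274]
weighing_bottle [351.  153.7] 0.7 [ 0.6925 -0.1345]
dropping_bottle [294.7 152.5] 0.65 [0.6978 0.0208]
glass_rod [442.3 251.1] 0.75 [ 0.4228 -0.3745]
glass_rod [239.  164.9] 0.17 [0.6649 0.1753]
retort_stand [128.8 236.8] 0.74 [0.4691 0.4786]
switch_box [238.3 166.3] 0.76 [0.661  0.1773]
scene [1.364 0.104 0.943] 46.768352906252375 276.31889598672285 206.65723196895476 [[-0.057, 0.716, -0.696], [0.998, 0.051, -0.029], [0.015, -0.697, -0.717]]
handle_grip [320.3 249.9] 0.48 [0.6632 0.1763]
crucible [174.5 214.2] 0.65 [ 0.4956 -0.2023]
ioniser [331.9 226.8] 0.8 [0.5115 0.2145]
ioniser [365.3 177.7] 0.66 [0.3142 0.3153]
ioniser_window [333.5 211.7] 0.92 [0.5057 0.2138]
ioniser_window [369.1 166.3] 0.73 [0.3227 0.3178]
weighing_bottle [186.2 274.2] 0.85 [ 0.6872 -0.1351]
dropping_bottle [252.2 284.1] 0.81 [0.705  0.0238]
glass_rod [116.9 193.3] 0.45 [ 0.4285 -0.3763]
retort_stand [431.6 221.1] 0.88 [0.4727 0.4789]
switch_box [317.2 270.9] 0.76 [0.6564 0.176 ]
1.1 [ 0.23347947 -0.57971452  0.23130163] [[0.928, 0.374, 0.0], [0.374, -0.928, 0.0], [0.0, -0.0, -1.0]] 0.08537082621557915
```

```bash
python3 - <<'E'
import cv2,numpy as np
a=cv2.imread("pics/top0.png"); b=a[80:330,90:480]
cv2.imwrite("pics/top_c.png",cv2.resize(b,(780,500),interpolation=cv2.INTER_CUBIC))
b=cv2.imread("pics/scene0.png")[120:340,100:480]
cv2.imwrite("pics/sc_c.png",cv2.resize(b,(760,440),interpolation=cv2.INTER_CUBIC))
E
```

```text
(no output)
```

View pics/top_c.png

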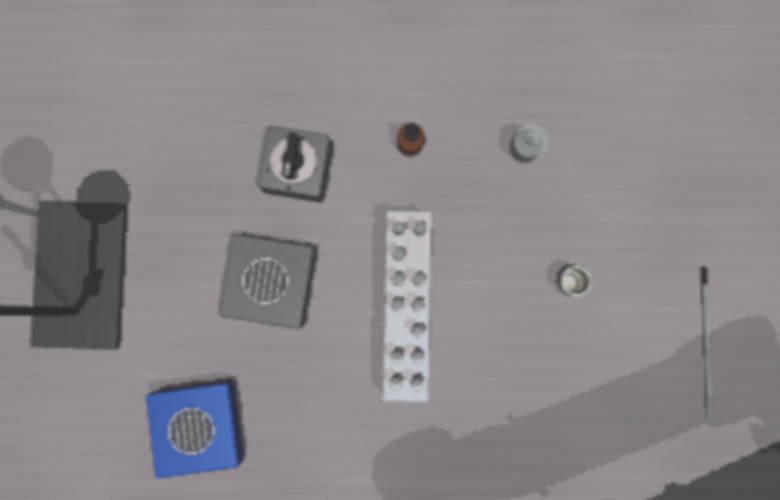

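View pics/sc_c.png

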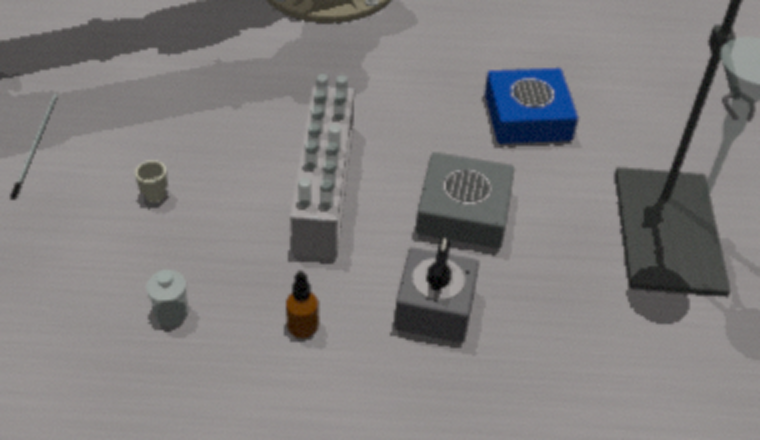

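The pictures show these possible confusions, in full top-image pixels:
- **Static eliminator:** the grey box with the dark grille at (222,220) or the blue box at (186,294). I take the grey one, as described.
- **Switch:** the only one is at (236,160).
- **Crucible:** the only white cup is at (376,220). The weighing bottle is at (354,151).

Next is one close crop to check the choice and the handle's direction.

```bash
python3 - <<'E'
import cv2,numpy as np
a=cv2.imread("pics/top0.png"); t=cv2.resize(a[130:260,170:285],(460,520),interpolation=cv2.INTER_CUBIC)
c=cv2.resize(a[200:240,355:395],(320,320),interpolation=cv2.INTER_CUBIC)
o=np.zeros((520,790,3),np.uint8); o[:,:460]=t; o[:320,465:785]=c
cv2.imwrite("pics/close.png",o)
E
```

```text
(no output)
```

View pics/close.png

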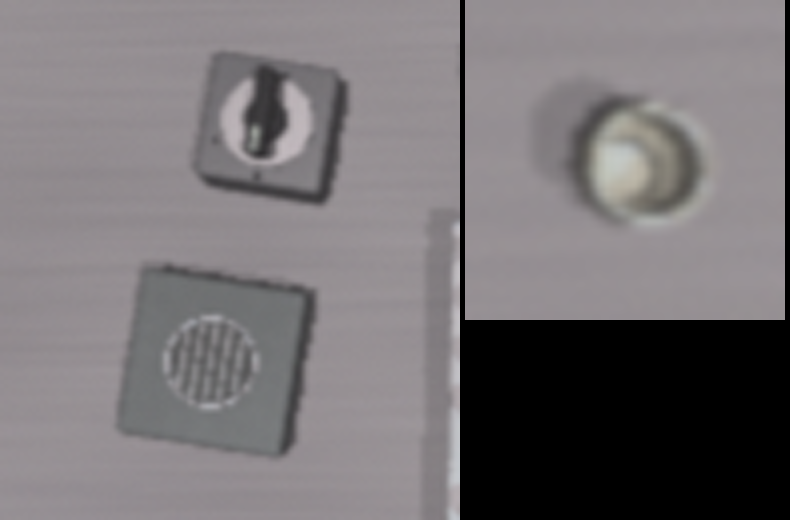

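The crop confirms it. The grey box with the dark grille has its window centre at about (222.5,220). The bar handle runs from (237.2,146) to (234.5,169), with the white line at the end nearest the robot. The crucible rim centre is about (377.3,220).

```bash
python3 - <<'E'
from h import *
s=cams.snapshot("top")
a=ray(s,(236.9,146),.098);b=ray(s,(234.2,169),.098); print("bar",a,b,(a+b)/2,np.degrees(np.arctan2(*(a-b)[1::-1])),np.linalg.norm(a-b))
print("cruc",ray(s,(377.3,219.9),.046),"win",ray(s,(222.5,220.1),.051))
# rack corners top-crop (387,212),(432,212),(428,401),(384,400)
for u in [(387,212),(432,212),(428,401),(384,400)]: print(ray(s,(u[0]/2+90,u[1]/2+80),.072)[:2])
# dial square edges: box corners crop4 (215,52),(343,72),(325,200),(198,175)
for u in [(215,52),(343,72),(325,200),(198,175)]: print("box",ray(s,(u[0]/4+169.6,u[1]/4+129.6),.058)[:2])
st=manip.get_state();R=np.array(st["orientation"]);p=np.array(st["tool_pos"])
t=np.array([.663,.175,.231]); print(R.T@(t-p)*100)
E
```

```text
bar [0.69444276 0.16971443 0.098     ] [0.63601782 0.17660881 0.098     ] [0.66523029 0.17316162 0.098     ] -6.730009270942914 0.058830316389907
cruc [ 0.50698722 -0.19032288  0.046     ] win [0.51017204 0.21315172 0.051     ]
[0.5951779  0.05328383]
[ 0.5945415  -0.00432796]
[0.35509248 0.0042026 ]
[0.35674952 0.0595649 ]
box [0.71358381 0.20998456]
box [0.69920523 0.12590874]
box [0.61476985 0.13809823]
box [0.63216974 0.22106582]
[ 6.80360381e+01 -5.39625206e+01  3.45525211e-02]
```

```bash

python3 -m handwheel '{"delta_pos":[[3.4,-2.7,0],[6.8,-5.4,0],[10.2,-8.1,0],[13.6,-10.8,0],[17,-13.5,0]],"rotation":[[0,0,0],[0,0,0],[0,0,0],[0,0,0],[0,0,0]],"claw":[1,1,1,1,1]}'
python3 -m handwheel '{"delta_pos":[[3.4,-2.7,0],[6.8,-5.4,0],[10.2,-8.1,0],[13.6,-10.8,0],[17,-13.5,0]],"rotation":[[0,0,0],[0,0,0],[0,0,0],[0,0,0],[0,0,0]],"claw":[1,1,1,1,1]}'
python3 -c "
from h import *
st=manip.get_state();print(np.round(st['joints'],3),np.round(st['orientation'],3).tolist(),st['tool_pos'])"
```

```text
time_s: 1.65
tool_pos: [0.3414, -0.3894, 0.2315]
orientation: [[0.928, 0.374, 0.0], [0.374, -0.928, -0.0], [0.0, 0.001, -1.0]]
ft_force: [0.5, 1.0, 0.5]
finger_gap: 0.0856
finger_force: 0.0
time_s: 2.15
tool_pos: [0.4486, -0.2007, 0.2317]
orientation: [[0.928, 0.373, 0.001], [0.373, -0.928, -0.0], [0.0, 0.001, -1.0]]
ft_force: [0.1, -0.8, -0.3]
finger_gap: 0.085
finger_force: 0.0
[ 0.628  0.109 -0.294  1.715  0.033  1.322 -0.861] [[0.928, 0.373, 0.001], [0.373, -0.928, -0.0], [0.0, 0.001, -1.0]] [ 0.44863401 -0.20068487  0.23167427]
```

```bash

python3 -m handwheel '{"delta_pos":[[3.4,-2.7,0],[6.8,-5.4,0],[10.2,-8.1,0],[13.6,-10.8,0],[17,-13.5,0]],"rotation":[[0,0,0],[0,0,0],[0,0,0],[0,0,0],[0,0,0]],"claw":[1,1,1,1,1]}' >/dev/null
python3 -m handwheel '{"delta_pos":[[3.4,-2.7,0],[6.8,-5.4,0],[10.2,-8.1,0],[13.6,-10.8,0],[17.0,-13.5,0]],"rotation":[[0,0,-8],[0,0,-16],[0,0,-24],[0,0,-32],[0,0,-40]],"claw":[1,1,1,1,1]}'
python3 -m handwheel '{"delta_pos":[[0,0,0],[0,0,0],[0,0,0],[0,0,0],[0,0,0]],"rotation":[[0,0,-8],[0,0,-16],[0,0,-24],[0,0,-32],[0,0,-40]],"claw":[1,1,1,1,1]}'
python3 -m handwheel '{"delta_pos":[[0,0,0],[0,0,0],[0,0,0],[0,0,0],[0,0,0]],"rotation":[[0,0,-8],[0,0,-16],[0,0,-24],[0,0,-32],[0,0,-40]],"claw":[1,1,1,1,1]}'
python3 -m handwheel '{"delta_pos":[[0,0,0],[0,0,0],[0,0,0],[0,0,0],[0,0,0]],"rotation":[[0,0,-8],[0,0,-16],[0,0,-24],[0,0,-31.4],[0,0,-31.4]],"claw":[1,1,1,1,1]}'
cat > near.py <<'E'
from h import *
import sys
s=cams.snapshot("wrist"); cv2.imwrite(sys.argv[1],cv2.resize(s["color"],None,fx=1.25,fy=1.25))
st=manip.get_state();R=np.array(st['orientation']);p=np.array(st['tool_pos'])
print(np.round(st['joints'],3),"yaw",np.degrees(np.arctan2(R[1,0],R[0,0])),p, "eye",np.round(s["eye"],3))
for a in sys.argv[2:]:
    n,z=a.split(":")
    for r in cams.spot_point("wrist",n)[:2]:
        q=ray(s,r["uv"],float(z)); print(n,np.round(r["uv"],1),round(r["score"],2),q, "tool cm",R.T@(q-p)*100)
E
python3 near.py pics/w1.png handle_grip:.088 switch_box:0 ioniser_window:.051
```

```text
time_s: 3.15
tool_pos: [0.6634, 0.1764, 0.2314]
orientation: [[0.466, 0.885, 0.0], [0.885, -0.466, 0.0], [0.0, 0.0, -1.0]]
ft_force: [0.7, 0.4, 0.7]
finger_gap: 0.0855
finger_force: 0.0
time_s: 3.65
tool_pos: [0.6626, 0.1751, 0.2312]
orientation: [[-0.212, 0.977, -0.0], [0.977, 0.212, -0.0], [-0.0, -0.0, -1.0]]
ft_force: [-0.2, -0.3, -0.6]
finger_gap: 0.0856
finger_force: 0.0
time_s: 4.15
tool_pos: [0.6626, 0.175, 0.2313]
orientation: [[-0.791, 0.612, 0.0], [0.612, 0.791, -0.0], [-0.0, -0.0, -1.0]]
ft_force: [1.0, -0.5, 0.2]
finger_gap: 0.0854
finger_force: 0.0
time_s: 4.65
tool_pos: [0.6626, 0.1749, 0.2311]
orientation: [[-0.993, 0.114, -0.0], [0.114, 0.993, 0.0], [0.0, 0.0, -1.0]]
ft_force: [-0.5, -0.3, -0.3]
finger_gap: 0.0855
finger_force: 0.0
[ 0.216  0.685 -0.941  1.14   0.537  1.555  0.842] yaw 173.15866022643587 [0.66261191 0.17499097 0.23112985] eye [0.589 0.184 0.375]
handle_grip [278.3 202.9] 0.61 [0.66724883 0.1747909  0.088     ] tool cm [-0.46835805  0.03150924 14.31281206]
switch_box [282.  183.4] 0.86 [0.66918204 0.17877808 0.        ] tool cm [-0.61624067  0.4480419  23.11286772]
switch_box [147.7 227.4] 0.3 [0.70311434 0.01734998 0.        ] tool cm [ -5.90824757 -15.17562371  23.10658795]
ioniser_window [304.3   6.8] 0.66 [0.51036525 0.21493361 0.051     ] tool cm [15.58503281  2.14739414 18.01964717]
ioniser_window [ 19.3 232.9] 0.42 [ 0.67842591 -0.09044007  0.051     ] tool cm [ -4.7389927  -26.170594    18.00407743]
```

View pics/w1.png

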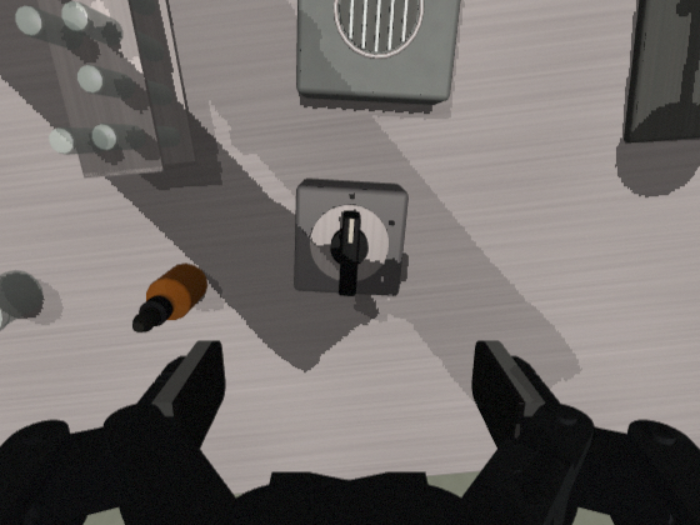

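The wrist view shows the bar from (352,211) to (347,293) in the enlarged image, with its white line nearer the robot. The bottles and rack are clear of the fingers.

```bash
python3 - <<'E'
from h import *
s=cams.snapshot("wrist")
a=ray(s,(351.5/1.25,211/1.25),.098);b=ray(s,(347/1.25,294/1.25),.098);print(a,b,(a+b)/2,np.degrees(np.arctan2(*(b-a)[1::-1])))
E
python3 -m handwheel '{"delta_pos":[[-0.1,0,3],[-0.2,0,6],[-0.3,0,9],[-0.35,0,12],[-0.35,0,14]],"rotation":[[0,0,0],[0,0,0],[0,0,0],[0,0,0],[0,0,0]],"claw":[0.6,0.6,0.6,0.6,0.6]}' 40
```

```text
[0.63611544 0.18110503 0.098     ] [0.69335766 0.17120111 0.098     ] [0.66473655 0.17615307 0.098     ] -9.816008246831434
time_s: 5.4
tool_pos: [0.6653, 0.1741, 0.0888]
orientation: [[-0.993, 0.118, -0.002], [0.118, 0.993, -0.001], [0.002, -0.001, -1.0]]
ft_force: [0.4, -0.8, -0.4]
finger_gap: 0.0511
finger_force: 0.0
```

```bash

python3 -m handwheel '{"delta_pos":[[0,0,0.7],[0,0.05,1.3],[0,0.05,1.3],[0,0.05,1.3],[0,0.05,1.3]],"rotation":[[0,0,0],[0,0,1],[0,0,1],[0,0,1],[0,0,1]],"claw":[0.5,0.4,0,0,0]}' 40
python3 -m handwheel '{"delta_pos":[[0,0,0],[0,0,0],[0,0,0],[0,0,0],[0,0,0]],"rotation":[[0,0,0],[0,0,0],[0,0,0],[0,0,0],[0,0,0]],"claw":[0,0,0,0,0]}'
```

```text
time_s: 5.9
tool_pos: [0.6664, 0.1752, 0.0795]
orientation: [[-0.991, 0.134, 0.001], [0.134, 0.991, 0.0], [-0.001, 0.0, -1.0]]
ft_force: [-1.5, -1.5, 0.8]
finger_gap: 0.0114
finger_force: 40.0
time_s: 6.4
tool_pos: [0.6665, 0.1752, 0.0794]
orientation: [[-0.991, 0.134, 0.001], [0.134, 0.991, 0.0], [-0.001, 0.0, -1.0]]
ft_force: [-2.4, -0.9, 6.1]
finger_gap: 0.0115
finger_force: 40.8
```

```bash

python3 -m handwheel '{"delta_pos":[[0,0,0],[0,0,0],[0,0,0],[0,0,0],[0,0,0]],"rotation":[[0,0,6],[0,0,12],[0,0,18],[0,0,24],[0,0,30]],"claw":[0,0,0,0,0]}'
python3 -m handwheel '{"delta_pos":[[0,0,0],[0,0,0],[0,0,0],[0,0,0],[0,0,0]],"rotation":[[0,0,6],[0,0,12],[0,0,18],[0,0,24],[0,0,30]],"claw":[0,0,0,0,0]}'
python3 -m handwheel '{"delta_pos":[[0,0,0],[0,0,0],[0,0,0],[0,0,0],[0,0,0]],"rotation":[[0,0,1],[0,0,1],[0,0,1],[0,0,1],[0,0,1]],"claw":[0,0,0,0,0]}'
```

```text
time_s: 6.9
tool_pos: [0.6666, 0.1753, 0.0795]
orientation: [[-0.789, 0.614, 0.002], [0.614, 0.789, -0.0], [-0.001, 0.001, -1.0]]
ft_force: [-2.2, -1.7, 4.7]
finger_gap: 0.0111
finger_force: 39.5
time_s: 7.4
tool_pos: [0.6667, 0.1752, 0.0794]
orientation: [[-0.376, 0.926, 0.002], [0.926, 0.376, -0.0], [-0.001, 0.002, -1.0]]
ft_force: [-2.3, -2.2, 5.3]
finger_gap: 0.0115
finger_force: 39.5
time_s: 7.9
tool_pos: [0.6667, 0.1752, 0.0794]
orientation: [[-0.366, 0.931, 0.002], [0.931, 0.366, -0.0], [-0.001, 0.002, -1.0]]
ft_force: [-2.2, -1.4, 6.5]
finger_gap: 0.0111
finger_force: 39.7
```

```bash

python3 -m handwheel '{"delta_pos":[[0,0,0],[0,0,0],[0,0,0],[0,0,0],[0,0,-1]],"rotation":[[0,0,0],[0,0,0],[0,0,0],[0,0,0],[0,0,0]],"claw":[0.4,0.4,0.4,0.4,0.4]}'
python3 -m handwheel '{"delta_pos":[[0,0,-3],[0,0,-6],[0,0,-10],[0,0,-14],[0,0,-15]],"rotation":[[0,0,0],[0,0,0],[0,0,0],[0,0,0],[0,0,0]],"claw":[0.4,0.4,0.7,1,1]}'
python3 near.py pics/w2.png handle_grip:.088 ioniser_window:.051
python3 - <<'E'
import cv2
cv2.imwrite("pics/w2c.png",cv2.imread("pics/w2.png")[100:400,150:550])
E
```

```text
time_s: 8.4
tool_pos: [0.6651, 0.1749, 0.0869]
orientation: [[-0.364, 0.931, -0.003], [0.931, 0.364, -0.001], [0.0, -0.003, -1.0]]
ft_force: [-0.1, 0.0, -0.9]
finger_gap: 0.0339
finger_force: 0.0
time_s: 8.9
tool_pos: [0.6675, 0.1766, 0.2452]
orientation: [[-0.364, 0.931, 0.008], [0.931, 0.364, 0.003], [0.0, 0.009, -1.0]]
ft_force: [0.4, 1.3, 0.9]
finger_gap: 0.0761
finger_force: 0.0
[ 0.107  0.618 -0.723  1.115  0.395  1.532 -0.157] yaw 111.34533600518495 [0.66742945 0.17647834 0.24457559] eye [0.64  0.246 0.389]
handle_grip [276.  194.2] 0.61 [0.66716091 0.17690793 0.088     ] tool cm [ 0.05075723 -0.13575929 15.65697044]
ioniser_window [133.2  87.8] 0.94 [0.50988836 0.21525894 0.051     ] tool cm [  9.34755018 -13.41767779  19.24930208]
ioniser_window [273. 197.] 0.44 [0.66871975 0.1645403  0.051     ] tool cm [-1.15767948 -0.47059228 19.35446311]
```

View pics/w2c.png

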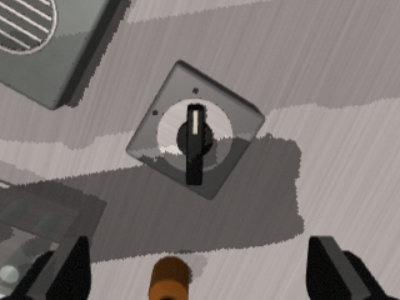

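The bar's white line now points at the second mark, at about (195,90) in the crop, so the switch is on. Next is the crucible.

```bash

python3 -m handwheel '{"delta_pos":[[-2.8,-2.8,0],[-5.6,-5.6,0],[-8.4,-8.4,0],[-11.2,-11.2,0],[-14.2,-14,0]],"rotation":[[0,0,0],[0,0,0],[0,0,0],[0,0,0],[0,0,0]],"claw":[1,1,1,1,1]}' >/dev/null
python3 -m handwheel '{"delta_pos":[[-2.8,-2.8,0],[-5.6,-5.6,0],[-8.4,-8.4,0],[-11.2,-11.2,0],[-14.2,-14,0]],"rotation":[[0,0,0],[0,0,0],[0,0,0],[0,0,0],[0,0,0]],"claw":[1,1,1,1,1]}'
python3 -m handwheel '{"delta_pos":[[0,0,0],[0,0,0],[0,0,0],[0,0,0],[0,0,0]],"rotation":[[0,0,0],[0,0,0],[0,0,0],[0,0,0],[0,0,0]],"claw":[1,1,1,1,1]}'
python3 near.py pics/w3.png crucible:0
python3 - <<'E'
from h import *
print(cams.search_frame("wrist","crucible"))
cv2.imwrite("pics/w3c.png",cv2.imread("pics/w3.png")[100:450,150:550])
E
```

```text
time_s: 10.05
tool_pos: [0.5066, -0.1923, 0.2365]
orientation: [[-0.364, 0.931, -0.003], [0.931, 0.364, 0.001], [0.002, -0.002, -1.0]]
ft_force: [0.5, 0.1, -0.1]
finger_gap: 0.0854
finger_force: 0.0
time_s: 10.55
tool_pos: [0.509, -0.1898, 0.2381]
orientation: [[-0.366, 0.931, -0.0], [0.931, 0.366, 0.001], [0.001, 0.0, -1.0]]
ft_force: [-0.2, -0.7, -0.1]
finger_gap: 0.0854
finger_force: 0.0
[ 0.865  0.27  -0.687  1.561  0.173  1.372  0.535] yaw 111.44563695389192 [ 0.50894125 -0.19005332  0.23819865] eye [ 0.482 -0.12   0.382]
crucible [272.9 177.4] 0.91 [ 0.50367715 -0.19164451  0.        ] tool cm [ 0.0367889  -0.55070817 23.8198182 ]
[{'box': [254.7, 165.7, 294.7, 210.0], 'score': 0.8}]
```

View pics/w3c.png

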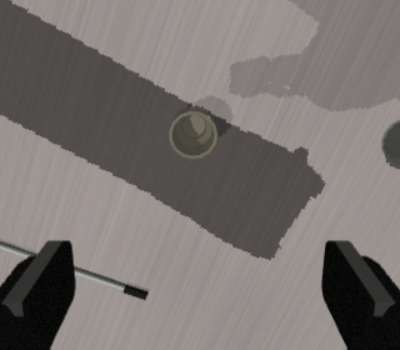

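The cup's rim is centred at about (193,134) in the crop. The glass rod at lower left is clear of the fingers.

```bash
python3 - <<'E'
from h import *
s=cams.snapshot("wrist"); st=manip.get_state();R=np.array(st['orientation']);p=np.array(st['tool_pos'])
for u in [(274.8,187.6),(274.7,187.6)]:
    q=ray(s,u,.046); print(q,R.T@(q-p)*100)
E
```

```text
[ 0.50656195 -0.19285487  0.046     ] [-0.12082765 -0.28813713 19.23368332]
[ 0.50646798 -0.19289167  0.046     ] [-0.12082804 -0.29822937 19.23368187]
```

```bash

python3 -m handwheel '{"delta_pos":[[0,-0.2,3],[-0.1,-0.3,6],[-0.1,-0.3,9],[-0.1,-0.3,12],[-0.1,-0.3,15]],"rotation":[[0,0,0],[0,0,0],[0,0,0],[0,0,0],[0,0,0]],"claw":[1,1,1,1,1]}'
python3 -m handwheel '{"delta_pos":[[0,0,2],[0,0,4],[0,0,6],[0,0,7],[0,0,7.5]],"rotation":[[0,0,0],[0,0,0],[0,0,0],[0,0,0],[0,0,0]],"claw":[1,1,1,1,1]}'
python3 -m handwheel '{"delta_pos":[[0,0,0],[0,0,0],[0,0,0],[0,0,0],[0,0,0]],"rotation":[[0,0,0],[0,0,0],[0,0,0],[0,0,0],[0,0,0]],"claw":[0.5,0,0,0,0]}' 25
python3 -m handwheel '{"delta_pos":[[0,0,0],[0,0,0],[0,0,0],[0,0,0],[0,0,0]],"rotation":[[0,0,0],[0,0,0],[0,0,0],[0,0,0],[0,0,0]],"claw":[0,0,0,0,0]}' 25
python3 near.py pics/w4.png crucible:.001
```

```text
time_s: 11.25
tool_pos: [0.5062, -0.1931, 0.0873]
orientation: [[-0.364, 0.931, 0.0], [0.931, 0.364, -0.0], [-0.0, 0.0, -1.0]]
ft_force: [-0.1, -0.5, -0.5]
finger_gap: 0.0857
finger_force: 0.0
time_s: 11.75
tool_pos: [0.5058, -0.1929, 0.0125]
orientation: [[-0.364, 0.931, -0.001], [0.931, 0.364, 0.001], [0.001, -0.001, -1.0]]
ft_force: [0.0, -0.2, 0.4]
finger_gap: 0.085
finger_force: 0.0
time_s: 12.25
tool_pos: [0.5067, -0.1935, 0.0143]
orientation: [[-0.364, 0.932, 0.001], [0.932, 0.364, -0.001], [-0.001, 0.001, -1.0]]
ft_force: [-1.8, 0.2, 6.2]
finger_gap: 0.0396
finger_force: 24.8
time_s: 12.75
tool_pos: [0.5067, -0.1935, 0.0143]
orientation: [[-0.364, 0.932, 0.001], [0.932, 0.364, -0.001], [-0.001, 0.001, -1.0]]
ft_force: [-0.6, -0.1, 6.1]
finger_gap: 0.0388
finger_force: 24.8
[ 0.796  0.497 -0.61   1.82   0.348  0.931  0.405] yaw 111.32549509669046 [ 0.50670334 -0.19349369  0.01431318] eye [ 0.48  -0.123  0.158]
crucible [277.9 262.4] 0.89 [ 0.50694944 -0.19278178  0.001     ] tool cm [0.05905914 0.0476913  1.33128458]
```

View pics/w4.png

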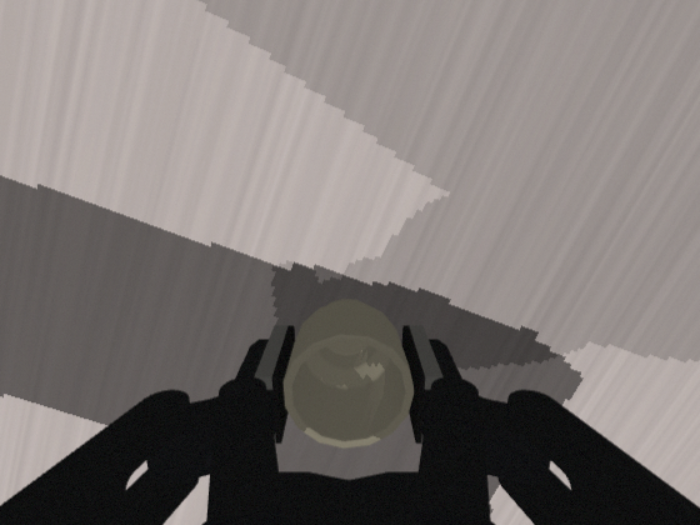

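The cup sits centred between the pads at about (348,390). Its underside is at z = 0 with the TCP at z = 0.0143. Lifting now.

```bash

python3 -m handwheel '{"delta_pos":[[0,0,-1],[0,0,-3],[0,0,-6],[0,0,-9],[0,0,-12]],"rotation":[[0,0,0],[0,0,0],[0,0,0],[0,0,0],[0,0,0]],"claw":[0,0,0,0,0]}'
python3 -m handwheel '{"delta_pos":[[0,0,-3],[0,0,-5],[0,0,-7],[0,0,-7],[0,0,-7]],"rotation":[[0,0,0],[0,0,0],[0,0,0],[0,0,0],[0,0,0]],"claw":[0,0,0,0,0]}'
python3 near.py pics/w5.png crucible:0.187
```

```text
time_s: 13.35
tool_pos: [0.5061, -0.1928, 0.1351]
orientation: [[-0.364, 0.931, 0.0], [0.931, 0.364, 0.0], [0.0, 0.0, -1.0]]
ft_force: [-0.5, 0.2, -0.2]
finger_gap: 0.0391
finger_force: 25.3
time_s: 13.85
tool_pos: [0.5062, -0.1931, 0.2037]
orientation: [[-0.364, 0.931, 0.001], [0.931, 0.364, -0.0], [-0.001, 0.001, -1.0]]
ft_force: [-0.4, 0.2, -0.7]
finger_gap: 0.0391
finger_force: 25.3
[ 0.871  0.289 -0.685  1.621  0.188  1.299  0.528] yaw 111.34344897294058 [ 0.50576526 -0.19299538  0.20286677] eye [ 0.48  -0.123  0.347]
crucible [278.5 262.9] 0.81 [ 0.50741648 -0.19399374  0.187     ] tool cm [-0.15369738  0.11823491  1.58656007]
```

```bash

python3 -m handwheel '{"delta_pos":[[1.5,0.6,0],[4.5,1.8,0],[7.5,3,0],[10.5,4.2,0],[13.5,5.4,0]],"rotation":[[0,0,0],[0,0,0],[0,0,0],[0,0,0],[0,0,0]],"claw":[0,0,0,0,0]}'
python3 -m handwheel '{"delta_pos":[[3,1.2,0],[6,2.4,0],[9,3.6,0],[12,4.8,0],[15,6,0]],"rotation":[[0,0,0],[0,0,0],[0,0,0],[0,0,0],[0,0,0]],"claw":[0,0,0,0,0]}'
python3 -m handwheel '{"delta_pos":[[3,1.2,0],[6,2.4,0],[8.5,3.5,0],[9.4,3.8,0],[9.4,3.8,0]],"rotation":[[0,0,0],[0,0,0],[0,0,0],[0,0,0],[0,0,0]],"claw":[0,0,0,0,0]}'
python3 near.py pics/w6.png crucible:0.187 ioniser_window:.051
python3 - <<'E'
from h import *
for c in ["top","scene"]:
    s=cams.snapshot(c);p=manip.get_state()["tool_pos"]
    for n,z in (("crucible",p[2]-.0143),("ioniser_window",.051)):
        for r in cams.spot_point(c,n)[:2]: print(c,n,r["score"],ray(s,r["uv"],z))
    if c=="scene": cv2.imwrite("pics/s6.png",cv2.resize(s["color"][60:300,200:480],(700,600)))
E
```

```text
time_s: 14.45
tool_pos: [0.5065, -0.045, 0.2027]
orientation: [[-0.365, 0.931, -0.001], [0.931, 0.365, 0.001], [0.001, -0.001, -1.0]]
ft_force: [1.0, -0.2, 0.4]
finger_gap: 0.0393
finger_force: 25.3
time_s: 14.95
tool_pos: [0.5074, 0.1163, 0.2028]
orientation: [[-0.365, 0.931, -0.001], [0.931, 0.365, 0.0], [0.0, -0.001, -1.0]]
ft_force: [0.7, 0.3, -1.2]
finger_gap: 0.0395
finger_force: 25.3
time_s: 15.45
tool_pos: [0.5083, 0.2175, 0.2029]
orientation: [[-0.368, 0.93, -0.001], [0.93, 0.368, 0.001], [0.001, -0.001, -1.0]]
ft_force: [0.3, -0.3, 0.4]
finger_gap: 0.0393
finger_force: 25.3
[ 0.235  0.366 -0.879  1.585  0.287  1.328 -0.307] yaw 111.43756068770105 [0.50906647 0.21563513 0.20282726] eye [0.482 0.287 0.347]
crucible [277.1 260.8] 0.86 [0.50826637 0.21785419 0.187     ] tool cm [0.2355083  0.00833991 1.58276086]
ioniser_window [280.2 203.6] 0.71 [0.51280981 0.21203675 0.051     ] tool cm [-0.47452256  0.23333077 15.18239654]
top crucible 0.55 [0.47567806 0.03837017 0.18878801]
top crucible 0.53 [0.64356597 0.1610803  0.18878801]
top ioniser_window 0.84 [0.51206545 0.21995061 0.051     ]
top ioniser_window 0.59 [0.31349148 0.31755678 0.051     ]
scene crucible 0.59 [0.51180743 0.20812385 0.18905264]
scene ioniser_window 0.8 [0.33065856 0.31306036 0.051     ]
scene ioniser_window 0.65 [0.51095213 0.20861714 0.051     ]
```

View pics/w6.png

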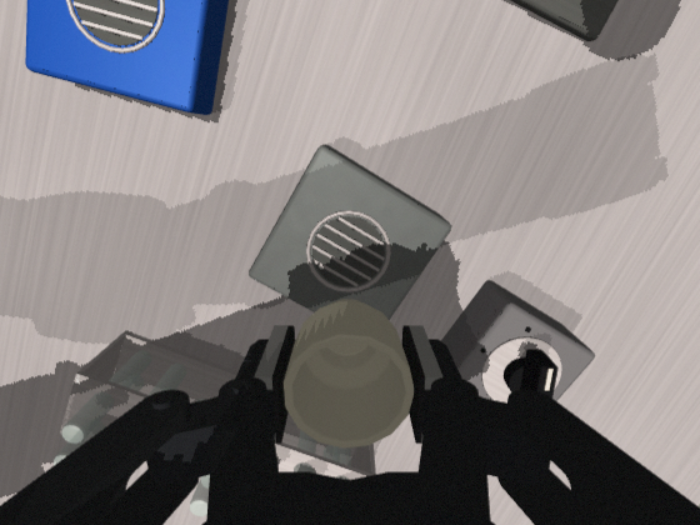

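The ring is centred at about (348,251) and the cup rim at about (348,391). I'll compute both positions with the calibration.

```bash
python3 - <<'E'
from h import *
s=cams.snapshot("wrist"); st=manip.get_state();R=np.array(st['orientation']);p=np.array(st['tool_pos']);print(p)
for u,z in [((278.8,200.8),.051),((278.8,312.8),p[2]-.0143+.046)]:
    q=ray(s,u,z); print(q,R.T@(q-p)*100)
E
```

```text
[0.51003421 0.21459783 0.20340239]
[0.51270775 0.21054234 0.051     ] [-0.47296832  0.09978748 15.24031418]
[0.51055758 0.21567388 0.23510239] [ 0.08087259  0.08827085 -3.1699978 ]
```

```bash

python3 -m handwheel '{"delta_pos":[[-0.1,0.05,2],[-0.2,0.05,4],[-0.3,0.05,6],[-0.3,0.05,8],[-0.3,0.05,9]],"rotation":[[0,0,0],[0,0,0],[0,0,0],[0,0,0],[0,0,0]],"claw":[0,0,0,0,0]}'
python3 -m handwheel '{"delta_pos":[[0,0,0],[0,0,0],[0,0,0],[0,0,0],[0,0,0]],"rotation":[[0,0,0],[0,0,0],[0,0,0],[0,0,0],[0,0,0]],"claw":[0,0,0,0,0]}'
python3 near.py pics/w7.png ioniser_window:.051; python3 -c "
import cv2
cv2.imwrite('pics/w7c.png',cv2.imread('pics/w7.png')[150:480,150:550])"
```

```text
time_s: 16.45
tool_pos: [0.5107, 0.2118, 0.1117]
orientation: [[-0.363, 0.932, -0.002], [0.932, 0.363, -0.001], [0.0, -0.002, -1.0]]
ft_force: [0.1, 0.8, -0.2]
finger_gap: 0.0392
finger_force: 25.3
time_s: 16.95
tool_pos: [0.5117, 0.2127, 0.114]
orientation: [[-0.364, 0.932, 0.001], [0.932, 0.364, 0.0], [-0.0, 0.001, -1.0]]
ft_force: [-0.1, 0.5, 0.1]
finger_gap: 0.0392
finger_force: 25.3
[ 0.209  0.448 -0.841  1.698  0.361  1.158 -0.359] yaw 111.3321085493761 [0.51165301 0.21268074 0.11383383] eye [0.485 0.283 0.258]
ioniser_window [279.  227.7] 0.56 [0.51227156 0.21459462 0.051     ] tool cm [0.15633672 0.12193988 6.28347427]
```

View pics/w7c.png

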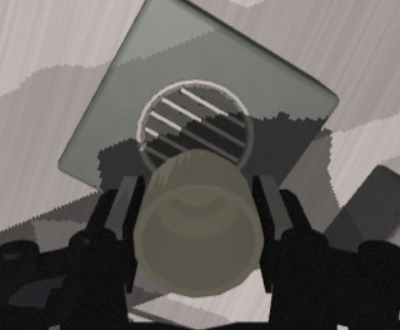

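The visible ring arc (top at y≈80, sides at x 137 to 253) puts the window centre within about 2 mm of the tool axis. I'll lower slowly.

```bash

python3 -m handwheel '{"delta_pos":[[0,0,0.4],[0,0,0.9],[0,0,1.4],[0,0,1.9],[0.1,0,2.3]],"rotation":[[0,0,0],[0,0,0],[0,0,0],[0,0,0],[0,0,0]],"claw":[0,0,0,0,0]}'
python3 -m handwheel '{"delta_pos":[[0,0,0.4],[0,0,0.8],[0,0,1.2],[0,0,1.4],[0,0,1.5]],"rotation":[[0,0,0],[0,0,0],[0,0,0],[0,0,0],[0,0,0]],"claw":[0,0,0,0,0]}'
python3 -m handwheel '{"delta_pos":[[0,0,0],[0,0,0],[0,0,0],[0,0,0],[0,0,0]],"rotation":[[0,0,0],[0,0,0],[0,0,0],[0,0,0],[0,0,0]],"claw":[0,0,0,0,0]}'
python3 near.py pics/w8.png crucible:0.061 ioniser_window:.051
python3 - <<'E'
from h import *
s=cams.snapshot("scene"); 
for n,z in (("crucible",.061),("ioniser_window",.051)):
    for r in cams.spot_point("scene",n)[:2]: print(n,r["score"],r["uv"],ray(s,r["uv"],z))
cv2.imwrite("pics/s8.png",cv2.resize(s["color"][150:270,260:420],(800,600),interpolation=cv2.INTER_CUBIC))
E
```

```text
time_s: 17.55
tool_pos: [0.5109, 0.2133, 0.0896]
orientation: [[-0.364, 0.932, -0.001], [0.932, 0.364, -0.0], [0.0, -0.001, -1.0]]
ft_force: [0.3, -0.1, -0.5]
finger_gap: 0.039
finger_force: 25.3
time_s: 18.05
tool_pos: [0.511, 0.2135, 0.0751]
orientation: [[-0.364, 0.931, -0.0], [0.931, 0.364, 0.0], [0.0, -0.0, -1.0]]
ft_force: [0.7, -1.0, -0.3]
finger_gap: 0.0393
finger_force: 25.3
time_s: 18.55
tool_pos: [0.5111, 0.2135, 0.0755]
orientation: [[-0.364, 0.931, 0.0], [0.931, 0.364, 0.0], [0.0, 0.0, -1.0]]
ft_force: [-0.1, -0.3, -0.4]
finger_gap: 0.0392
finger_force: 25.3
[ 0.187  0.492 -0.818  1.736  0.4    1.088 -0.389] yaw 111.3337202441681 [0.5110847  0.21352295 0.0754191 ] eye [0.485 0.284 0.219]
crucible [274.7 261.2] 0.75 [0.50976892 0.21378687 0.061     ] tool cm [ 0.07238254 -0.11322275  1.44189282]
crucible 0.61 [317.9, 250.9] [0.64440357 0.17302976 0.061     ]
crucible 0.58 [332.0, 210.7] [0.51208166 0.20888769 0.061     ]
ioniser_window 0.74 [369.5, 166.0] [0.32131923 0.31904848 0.051     ]
ioniser_window 0.64 [333.7, 212.5] [0.50845539 0.21424395 0.051     ]
```

View pics/s8.png

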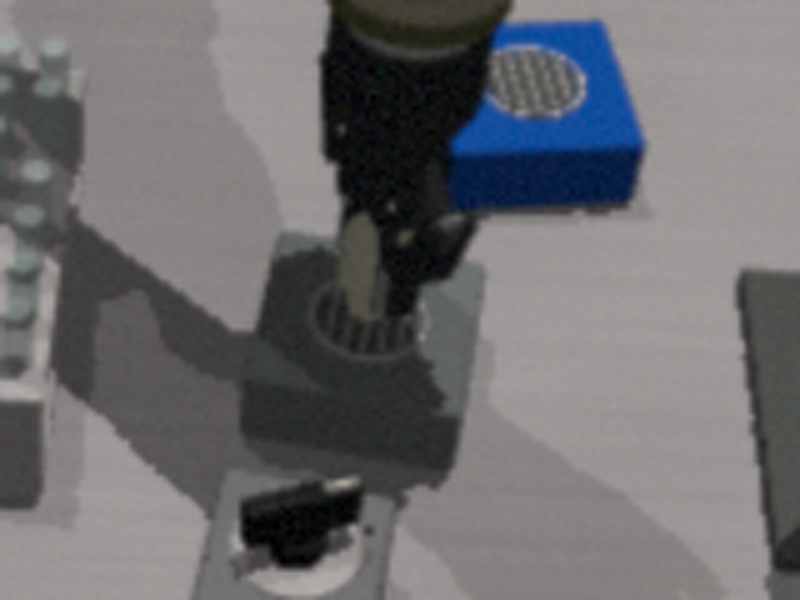

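The scene view shows the cup's foot over the ring centre at about (370,318), clear of the box, with the handle on. Every position estimate agrees to within a few millimetres, so I'm handing in.

```bash
python3 -c "
from bench import workorder; print(workorder.finish_job())"
```

```text
the job is handed in; nothing more can be done
None
```

I turned the switch fully on, carried the crucible over the rack, and handed the job in with it held upright about 10 mm above the grey eliminator's window, centred to within a few millimetres. The hand-in returned no verdict.

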